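Find the thermometer well that is deep enough

ROBOT

A 6-joint arm with a two-finger parallel gripper is mounted at the origin on the work surface. World frame = base frame: x ahead of the robot, y to its left, z up, the work surface at z = 0. Lengths are in m, angles in rad, forces in N, time in s.
With the tool pointing down it reaches from about 0.3 to 0.775 m from the base axis. Payload 14.6 kg.
Tool frame: the origin (TCP) lies midway between the tips of the shut fingers; the grasp point (between the pads) lies 19 mm behind it (ctrl.grip_point_offset is the distance from the TCP to the grasp point, in m); z points along the fingers, y is the line along which they close (so a half turn about z gives the same grasp; the last joint's range is limited). The gripper opens to 85 mm and grips with 20 to 120 N. Pads are 22 mm wide; open, the fingers measure 114 mm over their backs; the gripper's body (76 mm by 85 mm) begins 54 mm behind the grasp point. The pads swing forward as they close: fully open they stand 13 mm farther back than shut.
Start: joints at [-1.407, 0.3, 1.521, -0, 1.321, -0.067], TCP at [0.126, -0.535, 0.199] pointing down, gripper open.
Joint ranges: [-3.03, 3.03], [-0.79, 2.21], [0.23, 2.52], [-1.04, 4.18], [0, 3.07], [-2.55, 2.55]. Speed limits (rad/s): [2.22, 2.22, 2.57, 3.14, 3.14, 3.14].

INTERFACE

Orientations are given as a unit quaternion [w, x, y, z].
In Python, from station import ctrl gives the robot as it stands. The module is installed in compiled form; this text tells all that it offers.
- The arm moves only by the tool jog_arm, never from a script. Its argument "series" is a list of rows, each an object with "delta_pos": the shift along the tool's x, y, z in m, a list of three; "dr": the turn, a rotation vector about the tool's x, y, z in units of 6 degrees (1.0 is 6 degrees), a list of three. In form: [{"delta_pos": [x, y, z], "dr": [rx, ry, rz]}, ...]. A call has exactly 8 rows; each row is the pose to reach, as a shift and turn from the pose commanded when the call began, along the tool's axes at that moment; what a row does not reach only later rows make up. A row lasts 1/12 s, in which the tool goes at most 41.7 mm and 7.16 degrees, less where a joint would pass 70% of its speed; a pose out of reach is approached as far as the arm can. A call with a gripper value outside its range is refused whole. "hand" is the opening, from 0 (shut) to 1 (fully open), set as the call begins (left out, the last holds). The fingers move at their own pace and stop on an object; the grip force is fixed at half the most. Time passes only in rows, so rows that repeat a pose let the fingers close, or fill a call up. It gives the time, the measured TCP pose, the force, the opening and the grip force at its end, in the units of the state.
- ctrl.state(): the state, without advancing time (a new reading comes with each control period).
- ctrl.snapshot(name): name is "scene" or "top"; returns a dict with "color" (384x512x3 uint8, red, green, blue), "depth" (384x512 float32, m along the optical axis (not along the pixel's ray), 0 where there is no reading), "fx", "fy", "cx", "cy" (pixels), "extrinsics" (4x4, takes a point from camera to world coordinates). Camera axes: x right, y down, z forward; pixel columns grow to the right and rows downward; lengths in m; the calibration is good to about 2 mm. A picture is of the moment at which its call begins.
- ctrl.job_done(): hands the job in; it is judged then, once.
The state is a dict: "time": time; "qpos": joint angles; "dq": joint speeds; "joint_efforts": joint torques, N m; "ee_pos": TCP position; "ee_rot": TCP orientation; "wrist_force": force on the tool from outside, world axes, zero at the start; "torque": the same for the moment, N m; "finger_gap": finger opening in m; "grip_force": force on a finger pad.
Only numpy, scipy, OpenCV 4.12 (cv2) and the standard library are available. Lean on these libraries where they do the work, as an engineer would, in place of code of your own. Each camera call takes 0.05 s, during which the arm holds its last target. There are 200 camera calls.

TASK

Two of the three thermometer wells in the block thermostat still have spacers down in them. Take the stem thermometer from its stand and slide it down a well until you feel its tip press lightly on the bottom, then read how much stem stands out: if the red immersion ring still shows above the block, draw it out and try another well the same way. Leave it standing, bottomed, in the one well that swallows the ring; never drop, knock or push hard on the stem, its tip is delicate, and leave the jar, canister and beaker alone.

Things in the scene. Friction and masses are not known exactly. Their poses are not given: they have to be found in the camera images.
- probe: digital stem thermometer, 181 mm long, about 0.11 kg, upright in the stand at the start, at any yaw. Origin at the lowest point of its round tip, z up along the stem. Stem (see stem) to 118 mm; blue collar 17 mm diameter, 118 to 125 mm; head to grip: white body 22 x 22 mm square (sides along its x and y), 125 to 181 mm. Gripped lightly (about 6 N) it slips in the fingers before the stem is overloaded
- stem: steel stem of the same thermometer (rigid part of it, same origin at the tip, same axes): 10 mm diameter, hemispherical tip, 118 mm long. Red immersion ring from 72 to 76 mm above the tip; thin dark lines every 10 mm from the tip (none at 70). A light push of 3 to 10 N is enough to feel the bottom (its own weight is under 1.6 N); over 20 N on the stem damages it
- thermostat: cream block thermostat, fixed, 225 mm (x) x 280 mm (y), origin at the centre of its underside, z up. Sloping gold console on its -x side, up to 110 mm high. Aluminium block in its top, face at 105 mm, with the three thermometer wells in a row along y, 50 mm to +x. A row of four fixed blue-capped tubes stands 22 mm above the face, 63 mm to the -x side of the wells
- well_left (a point): centre of the mouth of the +y well, in the block's top face (105 mm above the bench), z up, axes as the thermostat. Round vertical bore 11.4 mm wide, small chamfer. The three wells look alike; in an unknown order one is 24 to 38 mm deep, one 44 to 58 mm and one 79 to 91 mm, with rigid bottoms
- well_mid (a point): centre of the mouth of the middle well, 45 mm from each of the others; otherwise as well_left. In every well the stem may rub on the wall on its way and feel stopped for a moment with 3 to 4 N; the true bottom stops it at the same depth every time
- well_right (a point): centre of the mouth of the -y well; otherwise as well_left
- stand: fixed grey thermometer stand, block 70 x 70 x 80 mm high on a black foot 100 x 100 x 12 mm; origin at the centre of its underside. Vertical bore 11.4 mm wide, 60 mm deep, at the centre of its top, holding the thermometer at the start (tip 20 mm above the bench)
- jar: bystander: glass jar with blue cap, 60 mm diameter, 85 mm high, origin at the centre of its underside
- canister: bystander: white bottle with red cap, 56 mm diameter, 95 mm high, origin at the centre of its underside
- beaker: bystander: glass beaker, 62 mm diameter, 75 mm high, origin at the centre of its underside
There are look-alikes about, which are no part of the job. Several things have the shape of the stand; the one meant has the colours described above. What is shaped like the probe but purple is not meant.

How it is judged:
On the way, in this order (a step that is already met when the one before it is completed fails the run):
1. the thermometer is drawn up clear of its stand (z of probe in the frame of stand above 0.085 m), for 0.1 s.
2. in the well that swallows the ring, the tip is felt on the bottom: the stem is pressed with more than 2.5 N (((horizontal distance between probe and well_left below 0.004 m and z of probe in the frame of well_left below -0.076 m) or (horizontal distance between probe and well_mid below 0.004 m and z of probe in the frame of well_mid below -0.076 m) or (horizontal distance between probe and well_right below 0.004 m and z of probe in the frame of well_right below -0.076 m)) and contact force between stem and anything else above 2.5 N), for 0.1 s.
At the end, for the whole second after the job is handed in: the thermometer stands upright (within 0.08 rad) and at rest in one well, tip within 4 mm of the well's axis and at least 76 mm below the block's top face, so that the whole immersion ring is below the face; jar, canister and beaker are where they were (((horizontal distance between probe and well_left below 0.004 m and z of probe in the frame of well_left below -0.076 m) or (horizontal distance between probe and well_mid below 0.004 m and z of probe in the frame of well_mid below -0.076 m) or (horizontal distance between probe and well_right below 0.004 m and z of probe in the frame of well_right below -0.076 m)) and angle between probe's own z axis and vertical below 0.08 rad and linear speed of probe below 0.02 m/s); the robot touches nothing.
It fails at once if the stem is pressed or struck with more than 20 N (contact force between stem and anything else above 20 N).
It fails at once if the jar is shifted by more than 15 mm or tipped (distance of jar from where it was at the start of the episode above 0.015 m or angle between jar's own z axis and vertical above 0.2 rad).
It fails at once if the canister is shifted by more than 15 mm or tipped (distance of canister from where it was at the start of the episode above 0.015 m or angle between canister's own z axis and vertical above 0.2 rad).
It fails at once if the beaker is shifted by more than 15 mm or tipped (distance of beaker from where it was at the start of the episode above 0.015 m or angle between beaker's own z axis and vertical above 0.2 rad).
It also fails if it takes over 72 s, if anything falls off the work surface, if the arm or the gripper's body presses on something with over 40 N, if the wrist force passes 120 N, or if a joint passes its speed limit or range.

## Working session

There is one attempt and no reset: what is moved stays moved. The work goes in short steps, Python scripts to look and compute and a tool call to move; the robot and the scene stay as the last step left them, time stands still between calls to the robot, and variables do not carry over. Pictures are saved under pics/ and viewed, at most 10 in all, crops included, and the job is handed in when it is done.

Besides the shell and the picture viewer there is one more tool, called after "Call:" as name(argument=value, ...) on one line, values as JSON. jog_arm: Moves the arm, as the interface text tells. Its arguments: {"type":"object","properties":{"series":{"type":"array"},"hand":{"type":"number"}},"required":["series"]}

```bash
mkdir -p pics
cat > h.py <<'E'
import numpy as np, cv2, pickle
from station import ctrl
def snap(n):
    s=ctrl.snapshot(n); pickle.dump(s,open(n+'.pkl','wb')); return s
def load(n): return pickle.load(open(n+'.pkl','rb'))
def cloud(s):
    d=s['depth'];v,u=np.mgrid[:d.shape[0],:d.shape[1]]
    p=np.stack([(u-s['cx'])/s['fx']*d,(v-s['cy'])/s['fy']*d,d],-1)
    E=s['extrinsics'];return p@E[:3,:3].T+E[:3,3]
def proj(s,P):
    E=np.linalg.inv(s['extrinsics']);p=E[:3,:3]@np.array(P)+E[:3,3]
    return p[0]/p[2]*s['fx']+s['cx'],p[1]/p[2]*s['fy']+s['cy']
def ray(s,u,v,z):
    E=s['extrinsics'];d=E[:3,:3]@np.array([(u-s['cx'])/s['fx'],(v-s['cy'])/s['fy'],1]);o=E[:3,3]
    return o+d*(z-o[2])/d[2]
E
python3 - <<'E'
from h import *
a=[]
for n in('scene','top'):
    s=snap(n);print(n,s['fx'],s['extrinsics'].round(3).tolist())
    cv2.imwrite(f'pics/{n}0.png',cv2.resize(s['color'][:,:,::-1],(800,600)))
print(ctrl.state())
E
```

```text
scene 447.4958387915867 [[0.854, 0.353, -0.382, 0.933], [0.52, -0.569, 0.637, -0.68], [0.007, -0.742, -0.67, 0.751], [0.0, 0.0, 0.0, 1.0]]
top 484.3977509065678 [[-0.02, -0.993, 0.113, 0.415], [-1.0, 0.017, -0.024, -0.03], [0.022, -0.113, -0.993, 1.408], [0.0, 0.0, 0.0, 1.0]]
{'time': 0.1, 'qpos': array([-1.40659218e+00,  3.00433612e-01,  1.52153492e+00,  2.34829994e-05,
        1.32070025e+00, -6.66133630e-02]), 'dq': array([-9.33576992e-05, -1.71141281e-03, -2.51198214e-03, -2.63784296e-04,
       -1.29497154e-04,  1.81065052e-04]), 'joint_efforts': array([ 5.66397175e-04, -5.44376600e+01, -3.62371266e+01, -6.98752433e-05,
        3.05155321e-03, -4.72909861e-06]), 'ee_pos': array([ 0.12578057, -0.53516749,  0.19816142]), 'ee_rot': array([-5.37979145e-04,  9.93347989e-01,  1.15149825e-01, -1.48835624e-05]), 'wrist_force': array([-0.22990796,  0.02054639,  0.31659781]), 'torque': array([ 0.04233854,  0.03349378, -0.01328757]), 'grip_force': 0.0, 'finger_gap': 0.08563100350459259}
```

View pics/scene0.png

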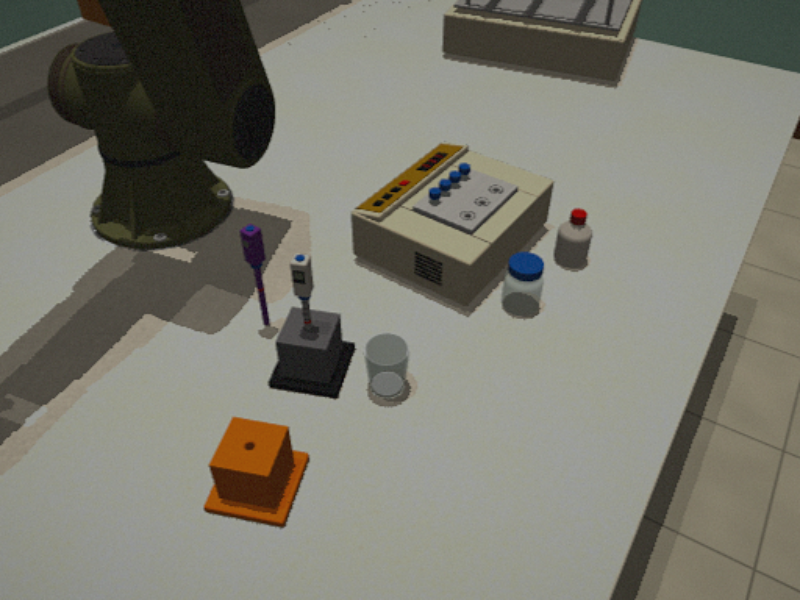

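View pics/top0.png

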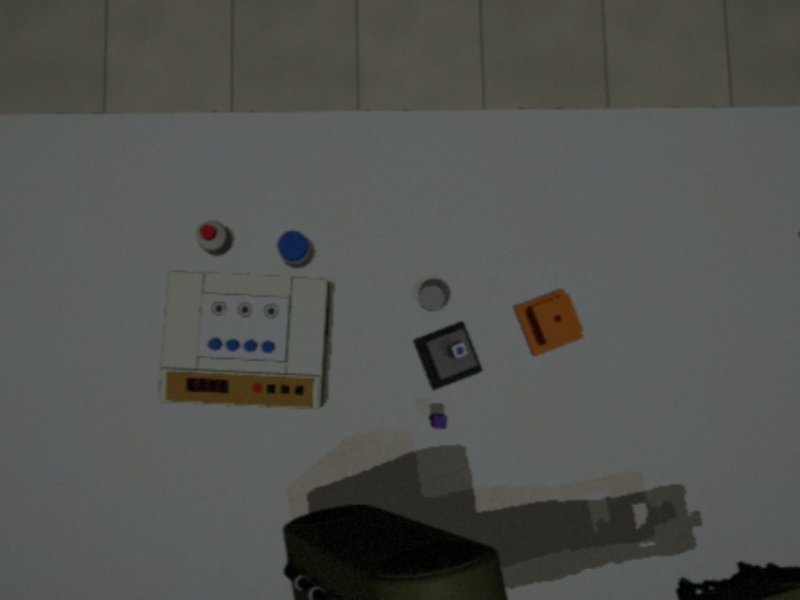

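The scene view shows the white probe in the grey stand at about (302,275), with the beaker to its right and the purple decoy at its upper left. In the top view the probe head is at about (458,350) and the wells are at about (218,309), (245,310) and (271,311).

Run:
```python
from h import *
s=load('top');c=s['color'];k=.64
C=cloud(s)
print('rays', [ray(s,u*k,v*k,z).round(4).tolist() for u,v,z in[(458,350,.201),(218.5,309,.105),(245,310,.105),(271,311,.105),(438,422,.18),(433,294,.0),(448,355,.08)]])
# depth points: head top, stand top, thermostat face
m=(C[...,2]>.19)&(C[...,2]<.215)&(np.hypot(C[...,0]-.42,C[...,1]+.12)<.3)
v,u=np.nonzero(m);
print('head',m.sum(),C[m].mean(0).round(4),u.min(),u.max(),v.min(),v.max())
a=cv2.resize(c[180:275,255:325,::-1],None,fx=6,fy=6,interpolation=cv2.INTER_CUBIC)
b=cv2.resize(c[170:265,100:215,::-1],(690,570),interpolation=cv2.INTER_CUBIC)
cv2.imwrite('pics/crop_a.png',cv2.convertScaleAbs(a,alpha=1.8));
d=cv2.resize(c[185:235,130:185,::-1],None,fx=6,fy=6,interpolation=cv2.INTER_CUBIC)
o=np.zeros((570,760,3),np.uint8);o[:a.shape[0],:420]=a;o[:300,425:755]=d
cv2.imwrite('pics/crop.png',cv2.convertScaleAbs(o,alpha=1.7))
```

```text
rays [[0.4727, -0.1686, 0.201], [0.5557, 0.2317, 0.105], [0.5532, 0.1862, 0.105], [0.5506, 0.1416, 0.105], [0.3588, -0.1353, 0.18], [0.5883, -0.1477, 0.0], [0.4701, -0.1646, 0.08]]
head 137 [ 0.3679 -0.0815  0.2013] 186 298 219 333
```

View pics/crop.png

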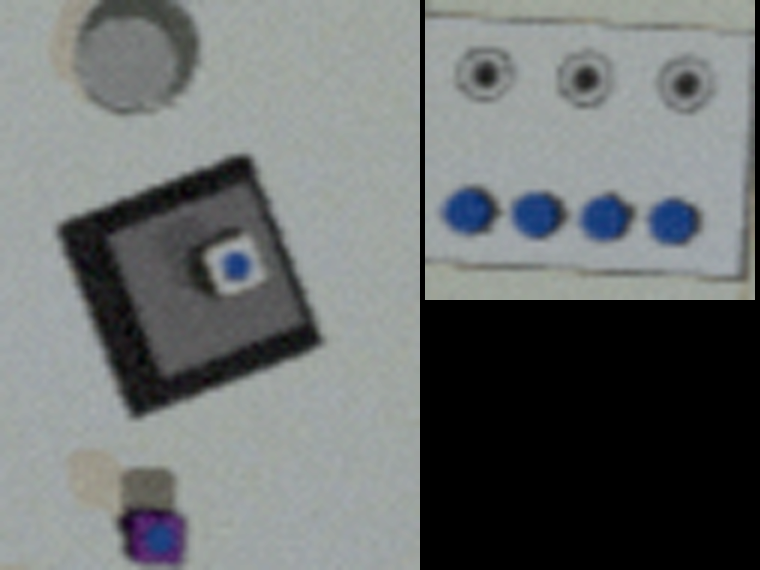

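The crop shows the probe's head at about (235,265) with a blue button on top, turned roughly 15°. The three well bores are dark discs at (485,75), (585,78) and (687,85). Next I refine these positions.

Run:
```python
from h import *
s=load('top');c=s['color'].astype(int);C=cloud(s)
z=C[...,2]
m=np.zeros(z.shape,np.uint8);sub=(slice(210,240),slice(280,308))
m[sub]=(z[sub]>.17)
v,u=np.nonzero(m);print('n',len(u),np.median(z[m>0]))
P=np.array([ray(s,a,b,.201)[:2] for a,b in zip(u,v)],np.float32)
print('head',P.mean(0),cv2.minAreaRect(P*1000))
g=c.sum(2)
# stronger: weighted blue centroid
def cent(w,sl):
    vv,uu=np.mgrid[sl];w=w[sl];return (uu*w).sum()/w.sum(),(vv*w).sum()/w.sum()
bl=np.clip(c[...,2]-c[...,0]-50,0,None)
uv=cent(bl,sub);print('button',uv,ray(s,*uv,.202))
W=[]
for u0,v0 in[(139.7,197.5),(156.8,198),(173.5,199)]:
    sl=(slice(int(v0)-2,int(v0)+4),slice(int(u0)-2,int(u0)+4))
    w=np.clip(np.median(g[185:210,135:180])*.6-g,0,None)
    uv=cent(w,sl);W.append(ray(s,*uv,.105));print(uv,W[-1])
W=np.array(W);d=W[0]-W[2];print(np.linalg.norm(d),np.degrees(np.arctan2(-d[0],d[1])),W.mean(0))
# face depth
print('face z',np.median(z[205:210,140:170]),'stand',np.median(z[232:240,285:295]))
# scene view check
t=load('scene');T=cloud(t)
print('proj',proj(t,[*W[1][:2],.105]),proj(t,[.4727,-.1686,.201]))
b2=np.clip(t['color'].astype(int)[...,2]-t['color'].astype(int)[...,0]-50,0,None)
uv=cent(b2,(slice(155,175),slice(180,205)));print('scene button',uv,ray(t,*uv,.202))
```

```text
n 90 0.19962909089113268
head [ 0.47133836 -0.16760029] ((461.07049560546875, -162.29156494140625), (33.33515167236328, 49.55976104736328), 43.41304016113281)
button (np.float64(294.2), np.float64(223.6)) [ 0.47362401 -0.17116605  0.202     ]
(np.float64(139.712715855573), np.float64(197.02878074306648)) [0.55768308 0.23205108 0.105     ]
(np.float64(156.3580370555834), np.float64(197.71957936905358)) [0.55502322 0.18742685 0.105     ]
(np.float64(173.1018774157924), np.float64(198.6963003865268)) [0.55158085 0.14248679 0.105     ]
0.08977192572258401 -3.8976760134942086 [0.55476238 0.18732157 0.105     ]
face z 0.10475809726544105 stand 0.07883484818686726
proj (np.float64(308.0668810080405), np.float64(128.96404269266566)) (np.float64(191.6694575593927), np.float64(164.12772842086991))
scene button (np.float64(191.57184325108852), np.float64(164.78374455732947)) [ 0.47461456 -0.17123234  0.202     ]
```

Run:
```python
from h import *
s=load('top');c=s['color'].astype(int)
g=c[210:240,280:308].min(2); b=c[210:240,280:308].max(2)
big=cv2.resize(b.astype(np.uint8),None,fx=8,fy=8,interpolation=cv2.INTER_CUBIC)
for th in(110,120,130,140):
    k=(big>th).astype(np.uint8)
    cs,_=cv2.findContours(k,0,1);q=max(cs,key=cv2.contourArea).reshape(-1,2)
    P=np.array([ray(s,280+(x+.5)/8-.5,210+(y+.5)/8-.5,.201)[:2] for x,y in q],np.float32)
    print(th,cv2.minAreaRect(P*1000))
st=ctrl.state()
from scipy.spatial.transform import Rotation as R
r=R.from_quat(st['ee_rot'],scalar_first=True);print(r.as_matrix().round(3))
print(r.inv().apply(np.array([.4735,-.171,.29])-st['ee_pos']))
```

```text
Traceback (most recent call last):
ValueError: max() iterable argument is empty
```

Run:
```python
from h import *
s=load('top');c=s['color'].astype(int)
b=c[210:240,280:308].max(2)
big=cv2.resize(b.astype(np.uint8),None,fx=8,fy=8,interpolation=cv2.INTER_CUBIC)
print(np.sort(b.ravel())[[-1,-40,-80,-120,-300]])
m=b.max()
for th in(.6*m,.7*m,.8*m):
    k=(big>th).astype(np.uint8)
    n,l,stt,ce=cv2.connectedComponentsWithStats(k)
    i=l[112,112]; print(i)
    y,x=np.nonzero(l==i)
    P=np.array([ray(s,280+(a+.5)/8-.5,210+(e+.5)/8-.5,.201)[:2] for a,e in zip(x,y)],np.float32)
    print(th,cv2.minAreaRect(P*1000))
st=ctrl.state()
from scipy.spatial.transform import Rotation as R
r=R.from_quat(st['ee_rot'],scalar_first=True);print(r.as_matrix().round(3))
print(r.inv().apply(np.array([.4735,-.171,.29])-st['ee_pos']))
```

```text
[100  97  95  91  54]
3
60.0 ((473.08258056640625, -170.97982788085938), (23.2414493560791, 23.356456756591797), 20.655376434326172)
3
70.0 ((472.9736022949219, -170.5572052001953), (21.224700927734375, 21.583492279052734), 21.312482833862305)
0
80.0 ((471.60528564453125, -169.22418212890625), (69.73441314697266, 74.48746490478516), 88.87734985351562)
[[ 0.973  0.229 -0.   ]
 [ 0.229 -0.973  0.001]
 [ 0.    -0.001 -1.   ]]
[ 0.4218167  -0.27506144 -0.09150391]
```

Call:
jog_arm(series=[{"delta_pos": [0.01, -0.005, -0.04], "dr": [0, 0, 0]}, {"delta_pos": [0.03, -0.02, -0.075], "dr": [0, 0, 0]}, {"delta_pos": [0.06, -0.04, -0.09], "dr": [0, 0, 0]}, {"delta_pos": [0.095, -0.06, -0.09], "dr": [0, 0, 0]}, {"delta_pos": [0.13, -0.08, -0.09], "dr": [0, 0, -0.3]}, {"delta_pos": [0.16, -0.105, -0.09], "dr": [0, 0, -0.6]}, {"delta_pos": [0.19, -0.125, -0.09], "dr": [0, 0, -0.9]}, {"delta_pos": [0.22, -0.145, -0.09], "dr": [0, 0, -1.3]}], hand=1)

```text
time: 0.77
ee_pos: [0.3076, -0.3422, 0.2886]
ee_rot: [-0.0, 0.983, 0.183, -0.0]
wrist_force: [1.2, -0.1, -0.7]
finger_gap: 0.0856
grip_force: 0.0
```

Call:
jog_arm(series=[{"delta_pos": [0.035, -0.016, 0], "dr": [0, 0, 0]}, {"delta_pos": [0.07, -0.033, 0], "dr": [0, 0, 0]}, {"delta_pos": [0.105, -0.049, 0], "dr": [0, 0, 0]}, {"delta_pos": [0.14, -0.066, 0], "dr": [0, 0, 0]}, {"delta_pos": [0.17, -0.08, 0], "dr": [0, 0, 0]}, {"delta_pos": [0.195, -0.092, 0], "dr": [0, 0, 0]}, {"delta_pos": [0.212, -0.1, 0], "dr": [0, 0, 0]}, {"delta_pos": [0.217, -0.102, 0], "dr": [0, 0, 0]}])

```text
time: 1.43
ee_pos: [0.474, -0.1688, 0.2882]
ee_rot: [-0.0, 0.983, 0.184, -0.0]
wrist_force: [0.0, -0.1, -0.5]
finger_gap: 0.0851
grip_force: 0.0
```

Run:
```python
from h import *
print(ctrl.state()['ee_pos'],ctrl.state()['ee_rot'])
s=snap('scene')
cv2.imwrite('pics/s1.png',cv2.resize(s['color'][90:270,110:300,::-1],None,fx=3.3,fy=3.3))
```

```text
[ 0.4740341  -0.16880424  0.2881847 ] [-3.78897489e-04  9.82980317e-01  1.83710328e-01 -2.61286724e-04]
```

View pics/s1.png

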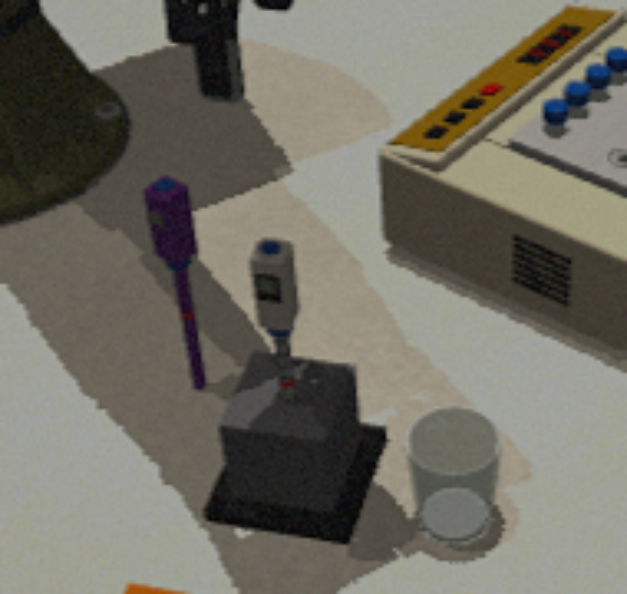

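Call:
jog_arm(series=[{"delta_pos": [0, 0, 0.02], "dr": [0, 0, 0]}, {"delta_pos": [0, 0, 0.045], "dr": [0, 0, 0]}, {"delta_pos": [0, 0, 0.07], "dr": [0, 0, 0]}, {"delta_pos": [0, 0, 0.095], "dr": [0, 0, 0]}, {"delta_pos": [0, 0, 0.115], "dr": [0, 0, 0]}, {"delta_pos": [0, 0, 0.128], "dr": [0, 0, 0]}, {"delta_pos": [0, 0, 0.134], "dr": [0, 0, 0]}, {"delta_pos": [0, 0, 0.134], "dr": [0, 0, 0]}], hand=0.5)

```text
time: 2.15
ee_pos: [0.4719, -0.1714, 0.1537]
ee_rot: [-0.001, 0.983, 0.182, -0.001]
wrist_force: [0.3, -0.2, -0.4]
finger_gap: 0.0431
grip_force: 0.0
```

Run:
```python
from h import *
s=snap('scene');st=ctrl.state()
print(st['ee_pos'],st['ee_rot'],st['finger_gap'],st['wrist_force'])
cv2.imwrite('pics/s2.png',cv2.resize(s['color'][120:230,140:260,::-1],None,fx=5,fy=5,interpolation=cv2.INTER_CUBIC))
t=snap('top')
for z in(.155,.175):
  print(proj(s,[*st['ee_pos'][:2],z]),proj(t,[*st['ee_pos'][:2],z]))
```

```text
[ 0.47241782 -0.17143322  0.15483847] [-8.08409622e-05  9.83281474e-01  1.82092022e-01 -1.78392077e-04] 0.042910091033655326 [1.26483027 0.0440844  0.09652006]
(np.float64(192.82715248129557), np.float64(182.63917098256252)) (np.float64(292.230800215991), np.float64(224.99146242975007))
(np.float64(191.90107387580645), np.float64(175.06192553757018)) (np.float64(293.1011911793098), np.float64(224.6128672858348))
```

View pics/s2.png

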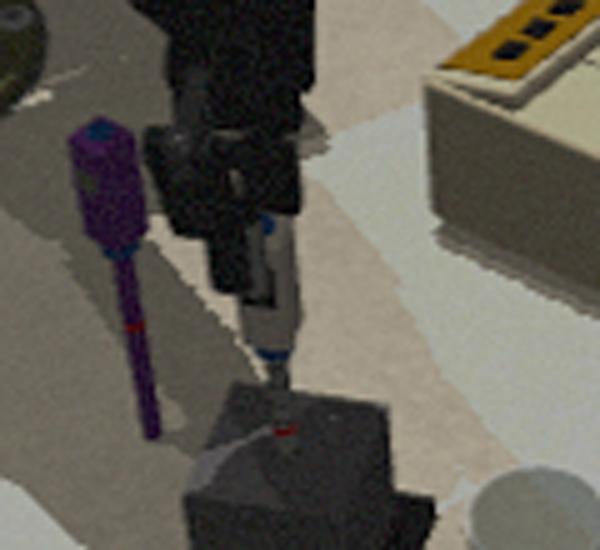

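The fingers straddle the head: it is at about (270,270) in the crop with the near finger at (235,250). I'll close in small steps and watch the force.

Call:
jog_arm(series=[{"delta_pos": [0, 0, 0], "dr": [0, 0, 0]}, {"delta_pos": [0, 0, 0], "dr": [0, 0, 0]}, {"delta_pos": [0, 0, 0], "dr": [0, 0, 0]}, {"delta_pos": [0, 0, 0], "dr": [0, 0, 0]}, {"delta_pos": [0, 0, 0], "dr": [0, 0, 0]}, {"delta_pos": [0, 0, 0], "dr": [0, 0, 0]}, {"delta_pos": [0, 0, 0], "dr": [0, 0, 0]}, {"delta_pos": [0, 0, 0], "dr": [0, 0, 0]}], hand=0.28)

```text
time: 2.92
ee_pos: [0.4728, -0.1708, 0.1547]
ee_rot: [0.0, 0.983, 0.182, 0.0]
wrist_force: [-0.2, -0.0, 1.0]
finger_gap: 0.0243
grip_force: 0.0
```

Call:
jog_arm(series=[{"delta_pos": [0, 0, 0], "dr": [0, 0, 0]}, {"delta_pos": [0, 0, 0], "dr": [0, 0, 0]}, {"delta_pos": [0, 0, 0], "dr": [0, 0, 0]}, {"delta_pos": [0, 0, 0], "dr": [0, 0, 0]}, {"delta_pos": [0, 0, 0], "dr": [0, 0, 0]}, {"delta_pos": [0, 0, 0], "dr": [0, 0, 0]}, {"delta_pos": [0, 0, 0], "dr": [0, 0, 0]}, {"delta_pos": [0, 0, 0], "dr": [0, 0, 0]}], hand=0.255)

```text
time: 3.58
ee_pos: [0.4728, -0.1709, 0.1547]
ee_rot: [-0.0, 0.983, 0.182, 0.0]
wrist_force: [-0.8, -0.1, 0.3]
finger_gap: 0.0215
grip_force: 4.8
```

Commanding the width gives a light grip of 4.8 N. I'll firm it slightly, then lift a little.

Call:
jog_arm(series=[{"delta_pos": [0, 0, 0], "dr": [0, 0, 0]}, {"delta_pos": [0, 0, 0], "dr": [0, 0, 0]}, {"delta_pos": [0, 0, 0], "dr": [0, 0, 0]}, {"delta_pos": [0, 0, 0], "dr": [0, 0, 0]}, {"delta_pos": [0, 0, -0.002], "dr": [0, 0, 0]}, {"delta_pos": [0, 0, -0.005], "dr": [0, 0, 0]}, {"delta_pos": [0, 0, -0.008], "dr": [0, 0, 0]}, {"delta_pos": [0, 0, -0.01], "dr": [0, 0, 0]}], hand=0.25)

```text
time: 4.25
ee_pos: [0.4728, -0.1709, 0.1652]
ee_rot: [0.0, 0.983, 0.182, 0.0]
wrist_force: [0.1, -0.4, -1.2]
finger_gap: 0.0216
grip_force: 13.5
```

Call:
jog_arm(series=[{"delta_pos": [0, 0, -0.008], "dr": [0, 0, 0]}, {"delta_pos": [0, 0, -0.02], "dr": [0, 0, 0]}, {"delta_pos": [0, 0, -0.035], "dr": [0, 0, 0]}, {"delta_pos": [0, 0, -0.055], "dr": [0, 0, 0]}, {"delta_pos": [0, 0, -0.08], "dr": [0, 0, 0]}, {"delta_pos": [0, 0, -0.105], "dr": [0, 0, 0]}, {"delta_pos": [0, 0, -0.12], "dr": [0, 0, 0]}, {"delta_pos": [0, 0, -0.125], "dr": [0, 0, 0]}])

```text
time: 4.92
ee_pos: [0.4733, -0.1711, 0.2928]
ee_rot: [0.001, 0.983, 0.182, 0.002]
wrist_force: [0.2, 0.4, -1.1]
finger_gap: 0.0216
grip_force: 13.5
```

Run:
```python
from h import *
from scipy.spatial.transform import Rotation as R
st=ctrl.state();r=R.from_quat(st['ee_rot'],scalar_first=True)
print(st['ee_pos'],st['grip_force'],st['wrist_force'],r.as_matrix().round(4))
for w in([.5579,.2321],[.5548,.1873],[.5517,.1425]): print(r.inv().apply(np.array([*w,st['ee_pos'][2]])-st['ee_pos']).round(4))
```

```text
[ 0.47327548 -0.17108398  0.292833  ] 13.515662401914597 [ 0.17165514  0.39600759 -1.06316912] [[ 0.9334  0.3588  0.0039]
 [ 0.3588 -0.9334 -0.0017]
 [ 0.003   0.003  -1.    ]]
[ 0.2236 -0.346  -0.0004]
[ 2.047e-01 -3.053e-01 -3.000e-04]
[ 1.857e-01 -2.646e-01 -2.000e-04]
```

Call:
jog_arm(series=[{"delta_pos": [0.008, -0.011, -0.002], "dr": [0, 0, 0]}, {"delta_pos": [0.022, -0.032, -0.004], "dr": [0, 0, 0]}, {"delta_pos": [0.041, -0.059, -0.005], "dr": [0, 0, 0]}, {"delta_pos": [0.06, -0.086, -0.005], "dr": [0, 0, 0]}, {"delta_pos": [0.079, -0.113, -0.005], "dr": [0, 0, 0]}, {"delta_pos": [0.098, -0.14, -0.005], "dr": [0, 0, 0]}, {"delta_pos": [0.117, -0.167, -0.005], "dr": [0, 0, 0]}, {"delta_pos": [0.136, -0.194, -0.005], "dr": [0, 0, 0]}])

```text
time: 5.58
ee_pos: [0.53, 0.0607, 0.2942]
ee_rot: [-0.0, 0.983, 0.182, -0.0]
wrist_force: [0.4, -0.5, -1.3]
finger_gap: 0.0213
grip_force: 13.5
```

Call:
jog_arm(series=[{"delta_pos": [0.017, -0.024, 0], "dr": [0, 0, 0]}, {"delta_pos": [0.031, -0.044, 0], "dr": [0, 0, 0]}, {"delta_pos": [0.042, -0.059, 0], "dr": [0, 0, 0]}, {"delta_pos": [0.048, -0.068, 0], "dr": [0, 0, 0]}, {"delta_pos": [0.0495, -0.0705, 0], "dr": [0, 0, 0]}, {"delta_pos": [0.0495, -0.0705, 0], "dr": [0, 0, 0]}, {"delta_pos": [0.0495, -0.0705, 0], "dr": [0, 0, 0]}, {"delta_pos": [0.0495, -0.0705, 0], "dr": [0, 0, 0]}])

```text
time: 6.25
ee_pos: [0.551, 0.1416, 0.2948]
ee_rot: [0.0, 0.983, 0.182, 0.0]
wrist_force: [0.6, -0.7, -1.0]
finger_gap: 0.0218
grip_force: 13.5
```

Call:
jog_arm(series=[{"delta_pos": [0.001, -0.0005, 0.01], "dr": [0, 0, 0]}, {"delta_pos": [0.001, -0.0005, 0.025], "dr": [0, 0, 0]}, {"delta_pos": [0.001, -0.0005, 0.038], "dr": [0, 0, 0]}, {"delta_pos": [0.001, -0.0005, 0.046], "dr": [0, 0, 0]}, {"delta_pos": [0.001, -0.0005, 0.048], "dr": [0, 0, 0]}, {"delta_pos": [0.001, -0.0005, 0.048], "dr": [0, 0, 0]}, {"delta_pos": [0.001, -0.0005, 0.048], "dr": [0, 0, 0]}, {"delta_pos": [0.001, -0.0005, 0.048], "dr": [0, 0, 0]}])

```text
time: 6.92
ee_pos: [0.5521, 0.1434, 0.2475]
ee_rot: [-0.0, 0.983, 0.182, 0.001]
wrist_force: [0.4, -0.6, 0.1]
finger_gap: 0.0212
grip_force: 13.5
```

Run:
```python
from h import *
s=snap('scene');st=ctrl.state();p=st['ee_pos']
print(p,st['wrist_force'],st['grip_force'])
print('tip px',proj(s,[*p[:2],p[2]-.1347]),'mouth px',[proj(s,[*w,.105]) for w in([.5579,.2321],[.5548,.1873],[.5517,.1425])])
cv2.imwrite('pics/s3.png',cv2.resize(s['color'][80:155,250:350,::-1],None,fx=8,fy=8,interpolation=cv2.INTER_CUBIC))
```

```text
[0.55203855 0.14340295 0.24743831] [-0.02495128 -0.46881681 -0.59786379] 13.531457483768463
tip px (np.float64(299.1492647101802), np.float64(134.69907541191867)) mouth px [(np.float64(316.8443498361306), np.float64(120.90358088806103)), (np.float64(307.9650104517783), np.float64(128.9616667950611)), (np.float64(298.6452630522496), np.float64(137.41942721238303))]
```

View pics/s3.png

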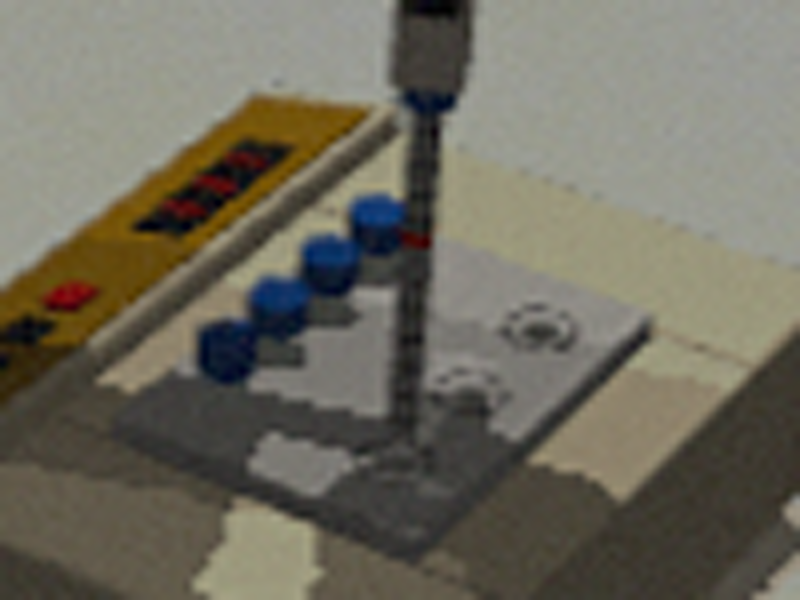

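The mouths appear at crop (540,328), (467,395) and about (395,467), as projected. The tip is at (402,440), just above the right-hand well. I'll lighten the grip, shift about 0.9 mm and go down slowly.

Call:
jog_arm(series=[{"delta_pos": [-0.0005, 0.0007, 0], "dr": [0, 0, 0]}, {"delta_pos": [-0.0005, 0.0007, 0.002], "dr": [0, 0, 0]}, {"delta_pos": [-0.0005, 0.0007, 0.004], "dr": [0, 0, 0]}, {"delta_pos": [-0.0005, 0.0007, 0.006], "dr": [0, 0, 0]}, {"delta_pos": [-0.0005, 0.0007, 0.007], "dr": [0, 0, 0]}, {"delta_pos": [-0.0005, 0.0007, 0.008], "dr": [0, 0, 0]}, {"delta_pos": [-0.0005, 0.0007, 0.009], "dr": [0, 0, 0]}, {"delta_pos": [-0.0005, 0.0007, 0.01], "dr": [0, 0, 0]}], hand=0.254)

```text
time: 7.63
ee_pos: [0.5516, 0.1426, 0.2366]
ee_rot: [0.0, 0.983, 0.182, 0.0]
wrist_force: [-0.6, -0.1, -1.7]
finger_gap: 0.0217
grip_force: 9.8
```

Call:
jog_arm(series=[{"delta_pos": [0, 0, 0.0007], "dr": [0, 0, 0]}, {"delta_pos": [0, 0, 0.0014], "dr": [0, 0, 0]}, {"delta_pos": [0, 0, 0.002], "dr": [0, 0, 0]}, {"delta_pos": [0, 0, 0.0027], "dr": [0, 0, 0]}, {"delta_pos": [0, 0, 0.0034], "dr": [0, 0, 0]}, {"delta_pos": [0, 0, 0.004], "dr": [0, 0, 0]}, {"delta_pos": [0, 0, 0.004], "dr": [0, 0, 0]}, {"delta_pos": [0, 0, 0.004], "dr": [0, 0, 0]}])

```text
time: 8.3
ee_pos: [0.5516, 0.1426, 0.2327]
ee_rot: [0.0, 0.983, 0.182, -0.0]
wrist_force: [0.1, 0.7, -0.5]
finger_gap: 0.0219
grip_force: 9.8
```

Call:
jog_arm(series=[{"delta_pos": [0, 0, 0.0015], "dr": [0, 0, 0]}, {"delta_pos": [0, 0, 0.003], "dr": [0, 0, 0]}, {"delta_pos": [0, 0, 0.005], "dr": [0, 0, 0]}, {"delta_pos": [0, 0, 0.007], "dr": [0, 0, 0]}, {"delta_pos": [0, 0, 0.009], "dr": [0, 0, 0]}, {"delta_pos": [0, 0, 0.0105], "dr": [0, 0, 0]}, {"delta_pos": [0, 0, 0.012], "dr": [0, 0, 0]}, {"delta_pos": [0, 0, 0.013], "dr": [0, 0, 0]}])

```text
time: 8.97
ee_pos: [0.5515, 0.1426, 0.2195]
ee_rot: [-0.0, 0.983, 0.182, -0.0]
wrist_force: [0.3, -0.8, -1.3]
finger_gap: 0.0219
grip_force: 9.8
```

Call:
jog_arm(series=[{"delta_pos": [0, 0, 0.0007], "dr": [0, 0, 0]}, {"delta_pos": [0, 0, 0.0014], "dr": [0, 0, 0]}, {"delta_pos": [0, 0, 0.0021], "dr": [0, 0, 0]}, {"delta_pos": [0, 0, 0.0028], "dr": [0, 0, 0]}, {"delta_pos": [0, 0, 0.0035], "dr": [0, 0, 0]}, {"delta_pos": [0, 0, 0.0042], "dr": [0, 0, 0]}, {"delta_pos": [0, 0, 0.005], "dr": [0, 0, 0]}, {"delta_pos": [0, 0, 0.005], "dr": [0, 0, 0]}])

```text
time: 9.63
ee_pos: [0.5515, 0.1425, 0.2145]
ee_rot: [-0.0, 0.983, 0.182, -0.0]
wrist_force: [0.7, 0.0, -1.0]
finger_gap: 0.022
grip_force: 9.8
```

Call:
jog_arm(series=[{"delta_pos": [0, 0, 0], "dr": [0, 0, 0]}, {"delta_pos": [0, 0, 0.0007], "dr": [0, 0, 0]}, {"delta_pos": [0, 0, 0.0014], "dr": [0, 0, 0]}, {"delta_pos": [0, 0, 0.0021], "dr": [0, 0, 0]}, {"delta_pos": [0, 0, 0.0028], "dr": [0, 0, 0]}, {"delta_pos": [0, 0, 0.0035], "dr": [0, 0, 0]}, {"delta_pos": [0, 0, 0.004], "dr": [0, 0, 0]}, {"delta_pos": [0, 0, 0.004], "dr": [0, 0, 0]}], hand=0.258)

```text
time: 10.3
ee_pos: [0.5515, 0.1426, 0.2106]
ee_rot: [-0.0, 0.983, 0.182, -0.0]
wrist_force: [1.2, -0.4, -0.2]
finger_gap: 0.0223
grip_force: 0.0
```

The grip reads zero, so I'm regripping at once and looking.

Call:
jog_arm(series=[{"delta_pos": [0, 0, 0], "dr": [0, 0, 0]}, {"delta_pos": [0, 0, 0], "dr": [0, 0, 0]}, {"delta_pos": [0, 0, 0], "dr": [0, 0, 0]}, {"delta_pos": [0, 0, 0], "dr": [0, 0, 0]}, {"delta_pos": [0, 0, 0], "dr": [0, 0, 0]}, {"delta_pos": [0, 0, 0], "dr": [0, 0, 0]}, {"delta_pos": [0, 0, 0], "dr": [0, 0, 0]}, {"delta_pos": [0, 0, 0], "dr": [0, 0, 0]}], hand=0.254)

```text
time: 10.97
ee_pos: [0.5516, 0.1426, 0.2107]
ee_rot: [-0.0, 0.983, 0.182, 0.0]
wrist_force: [0.1, 0.1, 0.2]
finger_gap: 0.0217
grip_force: 0.0
```

Run:
```python
from h import *
s=snap('scene');st=ctrl.state();p=st['ee_pos']
print(p,st['wrist_force'],st['grip_force'],st['finger_gap'])
print('px (in crop*8) at heights', [(z,((np.array(proj(s,[.5517,.1425,z]))-[250,50])*8).round()) for z in(.105,.13,.15,.2,.211)])
cv2.imwrite('pics/s4.png',cv2.resize(s['color'][75:150,260:340,::-1],None,fx=8,fy=8,interpolation=cv2.INTER_CUBIC))
print((np.array(proj(s,[.5517,.1425,.105]))-[260,75])*8,[((np.array(proj(s,[.5517,.1425,z]))-[260,75])*8).round() for z in(.15,.2)])
```

```text
[0.55155714 0.14257165 0.2106673 ] [-0.61164923  0.22432254 -0.40242835] 0.0 0.021442194344652627
px (in crop*8) at heights [(0.105, array([389., 699.])), (0.13, array([395., 632.])), (0.15, array([399., 576.])), (0.2, array([411., 432.])), (0.211, array([414., 398.]))]
[309.16210442 499.3554177 ] [array([319., 376.]), array([331., 232.])]
```

View pics/s4.png

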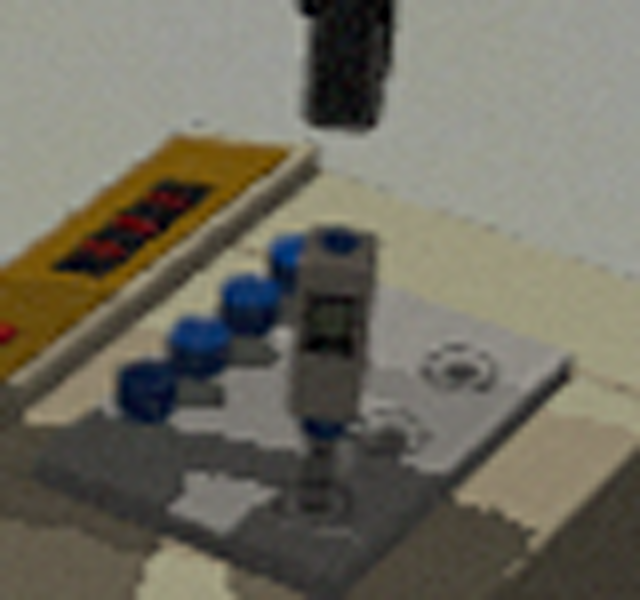

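The probe has dropped into the right-hand well. Its head top is at crop (340,240) and its collar is just above the block at (325,430), so this is the deep well. I'll measure how deep it sits.

Run:
```python
from h import *
s=load('scene');C=cloud(s);c=s['color'].astype(int)
print('button area z',C[103:107,298:306].reshape(-1,3).round(4)[:,2].reshape(4,8))
# vertical axis fit: rows of blue button and collar -> z on the well axis
from scipy.optimize import brentq
for n,sl in(('button',(slice(101,108),slice(296,308))),('collar',(slice(124,132),slice(296,306)))):
    w=np.clip(c[...,2]-c[...,0]-15,0,None)[sl];v,u=np.mgrid[sl]
    vc=(v*w).sum()/w.sum();uc=(u*w).sum()/w.sum()
    z=brentq(lambda z:proj(s,[.5517,.1425,z])[1]-vc,.08,.3);print(n,uc,vc,z,proj(s,[.5517,.1425,z]))
```

```text
button area z [[0.198  0.1936 0.1957 0.1985 0.1968 0.0981 0.099  0.0997]
 [0.1966 0.1967 0.1991 0.1962 0.1977 0.1977 0.1981 0.1968]
 [0.1982 0.1968 0.1988 0.199  0.1993 0.1975 0.1993 0.1968]
 [0.1985 0.197  0.196  0.1973 0.1974 0.1976 0.1971 0.1964]]
button 298.0847750865052 105.42560553633218 0.1960472690159978 (np.float64(301.2583299483743), np.float64(105.42560553633218))
collar 300.014598540146 128.34306569343065 0.13189552874619717 (np.float64(299.3865667971689), np.float64(128.34306569331537))
```

Call:
jog_arm(series=[{"delta_pos": [0, 0, -0.01], "dr": [0, 0, 0]}, {"delta_pos": [0, 0, -0.015], "dr": [0, 0, 0]}, {"delta_pos": [0, 0, -0.015], "dr": [0, 0, 0]}, {"delta_pos": [0, 0, -0.015], "dr": [0, 0, 0]}, {"delta_pos": [0, 0, -0.015], "dr": [0, 0, 0]}, {"delta_pos": [0, 0, -0.015], "dr": [0, 0, 0]}, {"delta_pos": [0, 0, -0.015], "dr": [0, 0, 0]}, {"delta_pos": [0, 0, -0.015], "dr": [0, 0, 0]}], hand=0.5)

```text
time: 11.68
ee_pos: [0.5515, 0.1425, 0.2255]
ee_rot: [0.0, 0.983, 0.182, -0.0]
wrist_force: [0.4, 0.4, -0.7]
finger_gap: 0.0428
grip_force: 0.0
```

The head top at about 0.198 m puts the tip about 88 mm deep, which matches the 79–91 mm well. Next I regrip for the light press on the bottom.

Call:
jog_arm(series=[{"delta_pos": [0, 0, 0.01], "dr": [0, 0, 0]}, {"delta_pos": [0, 0, 0.022], "dr": [0, 0, 0]}, {"delta_pos": [0, 0, 0.035], "dr": [0, 0, 0]}, {"delta_pos": [0, 0, 0.05], "dr": [0, 0, 0]}, {"delta_pos": [0, 0, 0.062], "dr": [0, 0, 0]}, {"delta_pos": [0, 0, 0.07], "dr": [0, 0, 0]}, {"delta_pos": [0, 0, 0.073], "dr": [0, 0, 0]}, {"delta_pos": [0, 0, 0.073], "dr": [0, 0, 0]}])

```text
time: 12.35
ee_pos: [0.5514, 0.1425, 0.152]
ee_rot: [0.0, 0.983, 0.182, -0.001]
wrist_force: [0.0, -0.1, -0.2]
finger_gap: 0.0426
grip_force: 0.0
```

Call:
jog_arm(series=[{"delta_pos": [0, 0, 0], "dr": [0, 0, 0]}, {"delta_pos": [0, 0, 0], "dr": [0, 0, 0]}, {"delta_pos": [0, 0, 0], "dr": [0, 0, 0]}, {"delta_pos": [0, 0, 0], "dr": [0, 0, 0]}, {"delta_pos": [0, 0, 0], "dr": [0, 0, 0]}, {"delta_pos": [0, 0, 0], "dr": [0, 0, 0]}, {"delta_pos": [0, 0, 0], "dr": [0, 0, 0]}, {"delta_pos": [0, 0, 0], "dr": [0, 0, 0]}], hand=0.28)

```text
time: 13.02
ee_pos: [0.5516, 0.1426, 0.1527]
ee_rot: [-0.0, 0.983, 0.182, 0.0]
wrist_force: [-0.1, 0.4, -0.1]
finger_gap: 0.0239
grip_force: 0.0
```

Call:
jog_arm(series=[{"delta_pos": [0, 0, 0], "dr": [0, 0, 0]}, {"delta_pos": [0, 0, 0], "dr": [0, 0, 0]}, {"delta_pos": [0, 0, 0], "dr": [0, 0, 0]}, {"delta_pos": [0, 0, 0], "dr": [0, 0, 0]}, {"delta_pos": [0, 0, 0], "dr": [0, 0, 0]}, {"delta_pos": [0, 0, 0], "dr": [0, 0, 0]}, {"delta_pos": [0, 0, 0], "dr": [0, 0, 0]}, {"delta_pos": [0, 0, 0], "dr": [0, 0, 0]}], hand=0.254)

```text
time: 13.68
ee_pos: [0.5516, 0.1426, 0.1527]
ee_rot: [-0.0, 0.983, 0.182, 0.0]
wrist_force: [0.4, -0.6, -0.4]
finger_gap: 0.0218
grip_force: 6.1
```

Call:
jog_arm(series=[{"delta_pos": [0, 0, 0.0002], "dr": [0, 0, 0]}, {"delta_pos": [0, 0, 0.0004], "dr": [0, 0, 0]}, {"delta_pos": [0, 0, 0.0006], "dr": [0, 0, 0]}, {"delta_pos": [0, 0, 0.0008], "dr": [0, 0, 0]}, {"delta_pos": [0, 0, 0.001], "dr": [0, 0, 0]}, {"delta_pos": [0, 0, 0.001], "dr": [0, 0, 0]}, {"delta_pos": [0, 0, 0.001], "dr": [0, 0, 0]}, {"delta_pos": [0, 0, 0.001], "dr": [0, 0, 0]}])

```text
time: 14.35
ee_pos: [0.5519, 0.1426, 0.1524]
ee_rot: [-0.0, 0.983, 0.182, 0.001]
wrist_force: [0.1, 0.1, 6.7]
finger_gap: 0.022
grip_force: 6.8
```

It holds at 6.7 N with only about 0.3 mm of motion, so the tip is bottomed. I'll hold, unload, release and retreat.

Call:
jog_arm(series=[{"delta_pos": [0, 0, 0], "dr": [0, 0, 0]}, {"delta_pos": [0, 0, 0], "dr": [0, 0, 0]}, {"delta_pos": [0, 0, 0], "dr": [0, 0, 0]}, {"delta_pos": [0, 0, 0], "dr": [0, 0, 0]}, {"delta_pos": [0, 0, -0.0003], "dr": [0, 0, 0]}, {"delta_pos": [0, 0, -0.0006], "dr": [0, 0, 0]}, {"delta_pos": [0, 0, -0.0008], "dr": [0, 0, 0]}, {"delta_pos": [0, 0, -0.0008], "dr": [0, 0, 0]}])

```text
time: 15.02
ee_pos: [0.5516, 0.1426, 0.1525]
ee_rot: [-0.0, 0.983, 0.182, 0.0]
wrist_force: [-0.1, -0.1, 3.8]
finger_gap: 0.0216
grip_force: 6.4
```

Call:
jog_arm(series=[{"delta_pos": [0, 0, 0], "dr": [0, 0, 0]}, {"delta_pos": [0, 0, 0], "dr": [0, 0, 0]}, {"delta_pos": [0, 0, 0], "dr": [0, 0, 0]}, {"delta_pos": [0, 0, 0], "dr": [0, 0, 0]}, {"delta_pos": [0, 0, 0], "dr": [0, 0, 0]}, {"delta_pos": [0, 0, 0], "dr": [0, 0, 0]}, {"delta_pos": [0, 0, 0], "dr": [0, 0, 0]}, {"delta_pos": [0, 0, 0], "dr": [0, 0, 0]}], hand=0.6)

```text
time: 15.68
ee_pos: [0.5516, 0.1426, 0.1525]
ee_rot: [0.0, 0.983, 0.182, -0.0]
wrist_force: [0.4, -0.5, 0.0]
finger_gap: 0.051
grip_force: 0.0
```

Call:
jog_arm(series=[{"delta_pos": [0, 0, -0.01], "dr": [0, 0, 0]}, {"delta_pos": [0, 0, -0.025], "dr": [0, 0, 0]}, {"delta_pos": [0, 0, -0.045], "dr": [0, 0, 0]}, {"delta_pos": [0, 0, -0.07], "dr": [0, 0, 0]}, {"delta_pos": [0, 0, -0.095], "dr": [0, 0, 0]}, {"delta_pos": [0, 0, -0.115], "dr": [0, 0, 0]}, {"delta_pos": [0, 0, -0.12], "dr": [0, 0, 0]}, {"delta_pos": [0, 0, -0.12], "dr": [0, 0, 0]}])

```text
time: 16.35
ee_pos: [0.552, 0.1427, 0.2743]
ee_rot: [-0.0, 0.983, 0.182, 0.002]
wrist_force: [-0.2, -0.3, -1.0]
finger_gap: 0.051
grip_force: 0.0
```

Run:
```python
from h import *
s=snap('scene');st=ctrl.state();print(st['ee_pos'],st['wrist_force'])
C=cloud(s);print('top z',np.median(C[104:107,299:305,2]))
cv2.imwrite('pics/s5.png',cv2.resize(s['color'][75:210,190:390,::-1],None,fx=4,fy=4,interpolation=cv2.INTER_CUBIC))
```

```text
[0.55153943 0.14257991 0.27258238] [-0.62316408  0.17885694 -0.71163685]
top z 0.19789900658393333
```

View pics/s5.png

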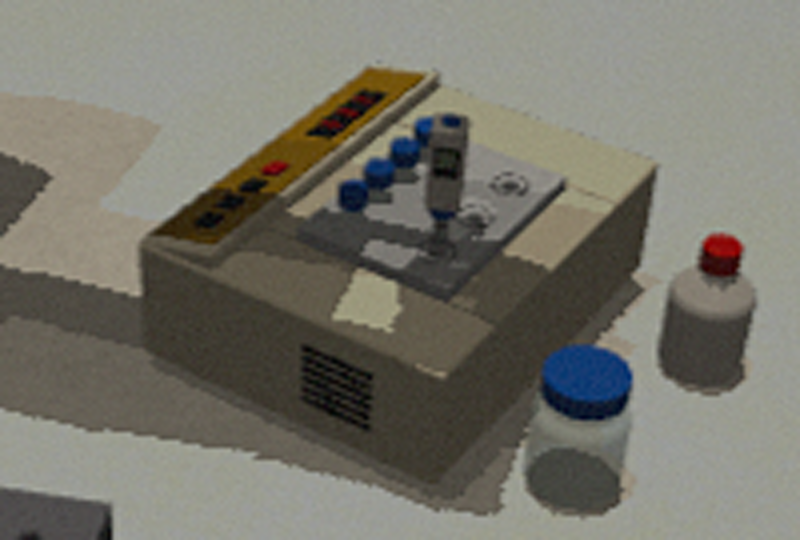

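The thermometer stands upright in the right-hand well with its head at about (447,160). The ring is out of sight and the head top is at 0.198 m. The jar at (580,430) and canister at (710,310) have not moved.

```bash
python3 -c "
from station import ctrl
print(ctrl.job_done())"
```

```text
the job is handed in; nothing more can be done
None
```

The thermometer stands upright in the right-hand (-y) well with its tip about 88 mm down and the ring below the face, and I handed the job in. I pressed it on the bottom with about 6.7 N, but only after I had loosened the grip too far with the tip about 27 mm down and it fell the last 60 mm or so. I did not measure the force of that landing, so the 20 N limit may have been passed.

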